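# Push the stock carton back into its row

### The arm

A 7-joint arm with a two-finger parallel gripper is mounted at the origin on the work surface. World frame = base frame: x ahead of the robot, y to its left, z up, the work surface at z = 0. Lengths are in m, angles in rad, forces in N, time in s.
With the tool pointing down it reaches from about 0.4 to 0.9 m from the base axis. Payload 5.6 kg.
Tool frame: the origin (TCP) lies midway between the tips of the shut fingers; the grasp point (between the pads) lies 19 mm behind it; z points along the fingers, x is the direction in which the jaws open and shut, and the axes are right-handed (so a half turn about z gives the same grasp; the last joint's range is limited). The gripper opens to 92 mm and grips with 3 to 60 N. Pads are 20 mm wide; open, the fingers measure 128 mm over their backs; the gripper's body (75 mm by 189 mm) begins 69 mm behind the grasp point.
Start: joints at [1.24, 0.468, -0.012, 1.603, 0.006, 1.071, -0.056], TCP at [0.184, -0.623, 0.215] pointing down, gripper open.
Joint ranges: [-2.53, 2.53], [-0.31, 2.02], [-1.57, 1.55], [0.28, 2.44], [-1.29, 4.43], [0.15, 1.84], [-2.92, 2.92]. Speed limits (rad/s): [2.57, 2.57, 3.14, 3.14, 3.14, 3.14, 3.14].

### API

Orientations are given as [roll, pitch, yaw] about the fixed x, y, z axes, in that order (R = Rz(yaw) Ry(pitch) Rx(roll)).
In Python, from station import robot, cams gives the robot as it stands. The module is installed in compiled form; this text tells all that it offers.
- The arm moves only by the tool send_rows, never from a script. Its argument "increments" is a list of rows, each an object of numbers: "x", "y", "z": the shift along the tool's x, y, z in mm; "wx", "wy", "wz": the turn, a rotation vector about the tool's x, y, z in rad. In form: [{"x": .., "y": .., "z": .., "wx": .., "wy": .., "wz": ..}, ...]. A call has 1 to 20 rows; each row is the pose to reach, as a shift and turn from the pose commanded when the call began, along the tool's axes at that moment; what a row does not reach only later rows make up. A row lasts 1/8 s, in which the tool goes at most 62.5 mm and 10.7 degrees, less where a joint would pass 70% of its speed; a pose out of reach is approached as far as the arm can. A call with a gripper value outside its range is refused whole. "gripper" is the gripper command: -1 is fully open, 1 is shut, values between are in proportion, set as the call begins (left out, the last holds). The fingers move at their own pace and stop on an object; "newtons" is the grip in N (left out, the last holds). Time passes only in rows, so rows that repeat a pose let the fingers close. It gives the time, the measured TCP pose, the force and the opening at its end, in the units of the state.
- robot.observe(): the state, without advancing time (a new reading comes with each control period).
- cams.capture(name): name is "side" or "top" or "wrist"; returns the picture (420x560x3 uint8, red, green, blue); there is no depth.
- cams.calibration(name): a dict with "fov_y" (degrees; the focal length in pixels is half the picture's height over the tangent of half this angle, whatever the lens; pixels are square), "cx", "cy" (the principal point, pixels), "T" (4x4, takes a point from camera to world coordinates); the wrist camera has in their place "mount" (4x4, takes a point from camera to tool coordinates, whose origin is the TCP and whose axes are the tool frame's). Camera axes: x right, y down, z forward; pixel columns grow to the right and rows downward; lengths in m; the calibration is good to about 2 mm. A picture is of the moment at which its call begins: read the wrist's pose just before it. calibration takes no time and is no camera call.
- robot.sign_off(): hands the job in, once; it reports no verdict.
The state is a dict: "time": time; "q": joint angles; "qd": joint speeds; "joint_efforts": joint torques, N m; "tool_pos": TCP position; "orientation": TCP orientation; "wrist_force": force on the tool from outside, world axes, zero at the start; "ft_torque": the same for the moment, N m; "grip_width": finger opening in m.
Only numpy, scipy, OpenCV 4.12 (cv2) and the standard library are available. Lean on these libraries where they do the work, as an engineer would, in place of code of your own. Each camera call takes 0.05 s, during which the arm holds its last target.

### The job

One of the three cartons of copper fittings has been left pulled out and crooked in front of the row. Push it along the bench, without lifting it, back into the empty place between or beside the other two until it is fully home against the steel back stop, square with the row. Leave the other two cartons and the loose fittings where they are, and finish with the hand clear.

Things in the scene. Friction and masses are not known exactly. Their poses are not given: they have to be found in the camera images.
- bin: The pulled-out carton, to be pushed home: open-topped small-parts carton of brown board with a white front, holding copper pipe fittings; 95 mm deep (x), 84 mm wide (y), sides and back 50 mm high, front wall 34 mm high, walls 3 mm, about 0.4 kg. Origin: centre of its underside; x points to its back, away from its white front; z up. It slides freely on the bench, starts about 115 to 140 mm out in front of its place, up to 35 mm to one side and turned up to 0.4 rad.
- card: Flat blank white card 60 x 55 mm stuck to the bench (under 1 mm thick, no obstacle) in the middle of the empty place. Its origin is where the carton's origin must come when home, touching the stop; x points square into the row towards the back stop, y along the row. The place may be the left, middle or right of three; places are 100 mm apart, so the carton has about 8 mm of room to each neighbour.
- stop: Fixed back stop of the row: a bare steel angle 360 mm long with an upright lip 36 mm high. Origin on the bench at the middle place of the row; the lip's front face is 47.5 mm from the origin along x (x is away from the robot, square to the lip; y along it).
- neighbour_a: Carton already home, loose, not to be shifted: open-topped small-parts carton of brown board with a white front, holding copper pipe fittings; 95 mm deep (x), 84 mm wide (y), sides and back 50 mm high, front wall 34 mm high, walls 3 mm, about 0.4 kg. Origin: centre of its underside; x points to its back, away from its white front; z up.
- neighbour_b: Carton already home, loose, not to be shifted: open-topped small-parts carton of brown board with a white front, holding copper pipe fittings; 95 mm deep (x), 84 mm wide (y), sides and back 50 mm high, front wall 34 mm high, walls 3 mm, about 0.4 kg. Origin: centre of its underside; x points to its back, away from its white front; z up.
- coupling: Loose copper pipe coupling standing upright on the bench beyond one end of the row, 32 mm diameter, 40 mm high; origin at the centre of its underside. Leave alone.
- tee: Loose copper tee fitting beyond one end of the row, 56 mm long (x), 28 mm wide, branch pointing up to 44 mm; origin at the centre of its underside. Leave alone.
Not all that is in view belongs to the job. Leave any yellow look-alike of the bin alone.

How it is judged:
At the end, for the whole second after the job is handed in: The pushed carton stands flat on the bench in the empty place, within 6 mm of touching the back stop, within 12 mm of the middle of the place sideways and within 0.07 rad of square, at rest; the other two cartons and the loose fittings are within 12 mm of where they began (x of bin in the frame of card between -0.006 and 0.006 m and y of bin in the frame of card between -0.012 and 0.012 m and angle between the x axis of bin and the x axis of card, either way round below 0.07 rad and angle between bin's own z axis and vertical below 0.05 rad and height (world z) of bin below 0.004 m and linear speed of bin below 0.01 m/s and distance of each of neighbour_a, neighbour_b, coupling, tee from where it was at the start of the episode below 0.012 m).
It fails at once if the carton is lifted off the bench (height (world z) of bin above 0.01 m).
It fails at once if the carton is tipped (angle between bin's own z axis and vertical above 0.15 rad).
It fails at once if a neighbouring carton is shifted (distance of any of neighbour_a, neighbour_b from where it was at the start of the episode above 0.012 m).
It fails at once if a loose fitting is shifted (distance of any of coupling, tee from where it was at the start of the episode above 0.012 m).
It also fails if it takes over 72 s, if anything falls off the work surface, if the arm or the gripper's body presses on something with over 40 N, if the wrist force passes 120 N, or if a joint passes its speed limit or range.

## Working session

There is one attempt and no reset: what is moved stays moved. The work goes in short steps, Python scripts to look and compute and a tool call to move; the robot and the scene stay as the last step left them, time stands still between calls to the robot, and variables do not carry over. Pictures are saved under pics/ and viewed, and the job is handed in when it is done.

Besides the shell and the picture viewer there is one more tool, called after "Request:" as name(argument=value, ...), one argument or row to a line, values as JSON. send_rows: Moves the arm, as the interface text tells. Its arguments: {"type":"object","properties":{"increments":{"type":"array","items":{"type":"object","properties":{"x":{"type":"number"},"y":{"type":"number"},"z":{"type":"number"},"wx":{"type":"number"},"wy":{"type":"number"},"wz":{"type":"number"}}}},"gripper":{"type":"number"},"newtons":{"type":"number"}},"required":["increments"]}

```bash
mkdir -p pics
python3 - <<'E'
from station import robot,cams
import cv2
print(robot.observe())
for n in("side","top"):
    cv2.imwrite(f"pics/{n}0.png",cams.capture(n)[:,:,::-1]); print(n,cams.calibration(n))
print(cams.calibration("wrist"))
E
```

```text
{'time': 0.0, 'q': array([ 1.23997726,  0.46835481, -0.01162572,  1.60361788,  0.00602549,
        1.0713998 , -0.05629829]), 'qd': array([-0.00184144,  0.00038316,  0.00031867,  0.000149  , -0.00048346,
       -0.00053071, -0.00022936]), 'joint_efforts': array([ 5.73068360e-05, -5.20568383e+01, -1.26700918e-02, -2.43749267e+01,
       -5.67174854e-02,  1.72508840e-02,  1.42411332e-04]), 'tool_pos': array([ 0.18428394, -0.62272244,  0.21365726]), 'orientation': array([ 3.14145794e+00,  1.74025201e-03, -1.28300700e+00]), 'wrist_force': array([-0.42322329,  0.35626651, -0.82183097]), 'ft_torque': array([ 0.02366737,  0.01209036, -0.0049651 ]), 'grip_width': 0.09194305012546826}
side {'fov_y': 55.363146382316835, 'cx': 287.72869019801976, 'cy': 208.16962395662318, 'T': array([[-0.94945033, -0.13973179,  0.28110334,  0.23973221],
       [-0.31350404,  0.46799843, -0.82625219,  0.86902869],
       [-0.01610222, -0.87261245, -0.48814775,  0.54259699],
       [ 0.        ,  0.        ,  0.        ,  1.        ]])}
top {'fov_y': 47.9920785014454, 'cx': 283.1140987178593, 'cy': 212.15017273277851, 'T': array([[ 0.02135996, -0.98165884,  0.18944568,  0.32999337],
       [-0.9991239 , -0.02778038, -0.03129979,  0.05506065],
       [ 0.03598859, -0.18861114, -0.9813922 ,  0.94565338],
       [ 0.        ,  0.        ,  0.        ,  1.        ]])}
{'fov_y': 67.59133199476037, 'cx': 275.10490823831884, 'cy': 206.7103484596958, 'mount': array([[ 9.99999880e-01,  4.83319529e-04,  8.05811974e-05,
        -1.48635574e-03],
       [-4.85428089e-04,  9.54808452e-01,  2.97221441e-01,
        -8.32702639e-02],
       [ 6.67133184e-05, -2.97221444e-01,  9.54808572e-01,
        -1.70523436e-01],
       [ 0.00000000e+00,  0.00000000e+00,  0.00000000e+00,
         1.00000000e+00]])}
```

View pics/top0.png

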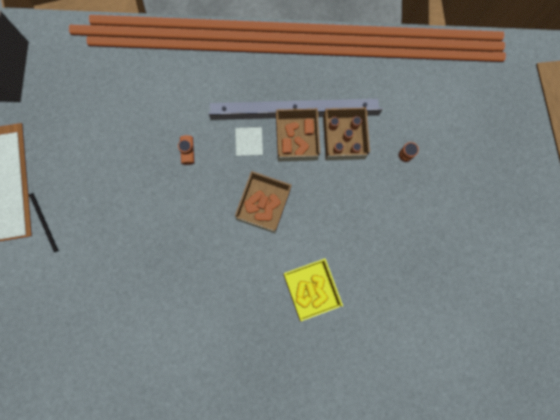

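View pics/side0.png

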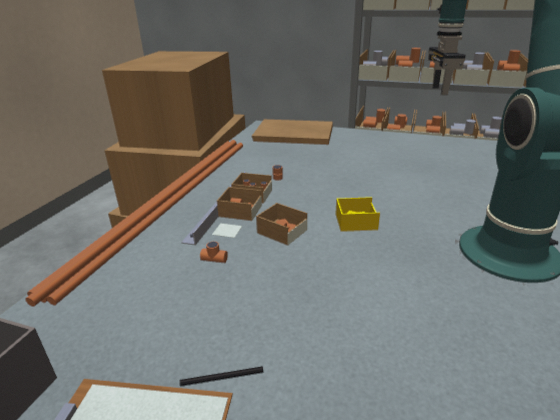

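The top view shows three brown cartons. Two are home at (297,134) and (346,134). The third, at (263,202), is crooked and out in front of the white card at (249,142), so it is the bin. The yellow one at (313,290) is the look-alike. The tee is at (187,150), just left of the place. I'll confirm with a crop and measure.

```bash
cat > h.py <<'E'
import numpy as np,cv2
from station import robot,cams
def ray(n,u,v,z,T=None):
    c=cams.calibration(n); f=210/np.tan(np.radians(c['fov_y']/2))
    T=c['T'] if T is None else T
    d=T[:3,:3]@np.array([(u-c['cx'])/f,(v-c['cy'])/f,1.]); o=T[:3,3]
    return o+d*(z-o[2])/d[2]
def proj(n,p):
    c=cams.calibration(n); f=210/np.tan(np.radians(c['fov_y']/2)); T=np.linalg.inv(c['T'])
    q=T@np.r_[p,1]; return q[:2]/q[2]*f+[c['cx'],c['cy']]
def blobs(im,mask,lo=100):
    cs,_=cv2.findContours(mask.astype(np.uint8),cv2.RETR_EXTERNAL,cv2.CHAIN_APPROX_NONE)
    return [c for c in cs if cv2.contourArea(c)>lo]
def crop(im,x0,y0,x1,y1,k,name):
    cv2.imwrite("pics/"+name,cv2.resize(im[y0:y1,x0:x1,::-1],None,fx=k,fy=k,interpolation=cv2.INTER_CUBIC))
E
python3 - <<'E'
from h import *
im=cams.capture("top"); crop(im,170,90,430,250,3,"c0.png")
hsv=cv2.cvtColor(im,cv2.COLOR_RGB2HSV)
print(hsv[142,249],hsv[185,245],hsv[192,300])
w=(hsv[...,2]>190)&(hsv[...,1]<40); w[:, :200]=0
for c in blobs(im,w,200):
    r=cv2.minAreaRect(c); b=cv2.boxPoints(r); print('card',r); print(np.round([ray("top",u,v,0)for u,v in b],4))
br=(hsv[...,1]>80)&((hsv[...,0]<20))
br=cv2.morphologyEx(br.astype(np.uint8),cv2.MORPH_CLOSE,np.ones((5,5)))
br[:95]=0
for c in blobs(im,br,150):
    r=cv2.minAreaRect(c); b=cv2.boxPoints(r); print(np.round(r[0]),r[1],r[2]); print(np.round(b),np.round([ray("top",u,v,.05)[:2]for u,v in b],4).tolist())
E
```

```text
[ 78  15 203] [ 18  20 126] [ 96  27 134]
card ((248.59530639648438, 140.81077575683594), (25.543594360351562, 24.439857482910156), 86.98721313476562)
[[0.6887 0.1286 0.    ]
 [0.6933 0.0773 0.    ]
 [0.6372 0.0728 0.    ]
 [0.6328 0.1235 0.    ]]
[263. 201.] (42.284847259521484, 48.23115539550781) 19.29004669189453
[[235. 217.]
 [251. 171.]
 [291. 185.]
 [275. 231.]] [[0.4916, 0.119], [0.5832, 0.0915], [0.5574, 0.0126], [0.4665, 0.0416]]
[186. 149.] (28.0, 13.0) 90.0
[[180. 135.]
 [193. 135.]
 [193. 163.]
 [180. 163.]] [[0.6527, 0.2341], [0.6536, 0.2086], [0.596, 0.2053], [0.5952, 0.2305]]
[ 15. 182.] (116.0, 30.0) 90.0
[[ -0. 124.]
 [ 30. 124.]
 [ 30. 240.]
 [  0. 240.]] [[0.6632, 0.5858], [0.6653, 0.5281], [0.4362, 0.5004], [0.4348, 0.5555]]
[298. 132.] (46.720211029052734, 42.11600112915039) 87.95458984375
[[276. 110.]
 [318. 108.]
 [319. 155.]
 [277. 156.]] [[0.713, 0.046], [0.7194, -0.0392], [0.6208, -0.0432], [0.615, 0.0403]]
[346. 132.] (46.00831985473633, 43.36453628540039) 88.15238952636719
[[324. 109.]
 [367. 108.]
 [368. 154.]
 [325. 155.]] [[0.7174, -0.0509], [0.7237, -0.1393], [0.6261, -0.1411], [0.6203, -0.0543]]
[551. 125.] (60.99999237060547, 14.999998092651367) 90.0
[[544.  95.]
 [559.  95.]
 [559. 156.]
 [544. 156.]] [[0.7658, -0.5099], [0.767, -0.5417], [0.6344, -0.5296], [0.6334, -0.4986]]
```

View pics/c0.png

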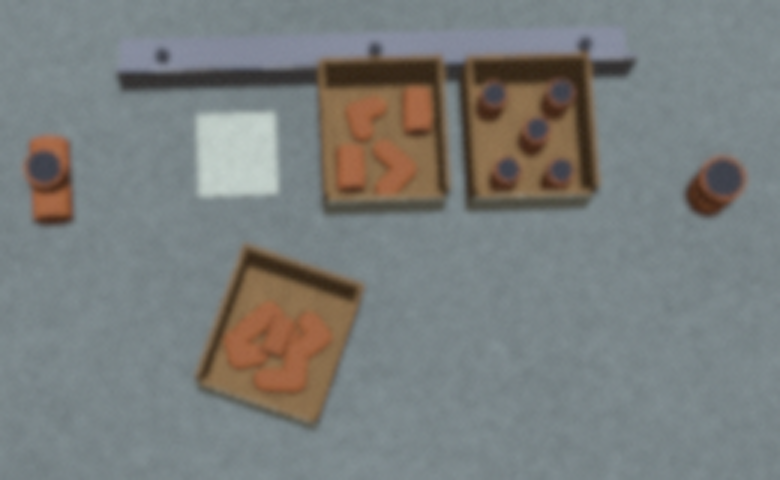

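The crop confirms the brown bin at crop (280,335). The card sits at crop (237,153), between the tee and neighbour a, so the left place is the empty one. Next I'll fit the stop line for the row's yaw and work out the poses.

```bash
cat >> h.py <<'E'
from scipy.spatial.transform import Rotation as Ro
def inc(pos,yaw,st=None):
    "tool-frame increments from measured pose to world target, tool down"
    st=st or robot.observe(); R0=Ro.from_euler('xyz',st['orientation']); R1=Ro.from_euler('xyz',[np.pi,0,yaw])
    d=R0.inv().apply(np.array(pos)-st['tool_pos'])*1000; w=(R0.inv()*R1).as_rotvec()
    return np.round(d,1),np.round(w,3)
E
python3 - <<'E'
from h import *
im=cams.capture("top"); g=cv2.cvtColor(im,cv2.COLOR_RGB2GRAY).astype(float)
g=cv2.GaussianBlur(g,(3,3),0)
for (a,b) in((215,272),):
  for k in("bright->dark","dark->bench"):
    P=[];uv=[]
    for u in range(a,b):
        col=g[98:122,u]; d=np.diff(col); i=np.argmin(d) if k[0]=='b' else np.argmax(d[7:])+7
        if 0<i<22:
            den=d[i-1]-2*d[i]+d[i+1]; s=.5*(d[i-1]-d[i+1])/den if den else 0
        else: s=0
        v=98+i+.5+s; uv.append(v)
        P.append(ray("top",u,v,.036 if k[0]=='b' else 0.)[:2])
    P=np.array(P); m=np.polyfit(P[:,1],P[:,0],1); r=P[:,0]-np.polyval(m,P[:,1]); ok=abs(r)<.003
    m=np.polyfit(P[ok,1],P[ok,0],1); print(k,m,"yaw",-np.arctan(m[0]),ok.sum(),uv[::12], "x at y=.1",np.polyval(m,.1))
# bottom ends of stop full width bright edge upper
uv=[]
for u in list(range(215,375)):
    d=np.diff(g[90:108,u]);i=np.argmax(np.abs(d)); uv.append((u,90+i+.5))
uv=np.array(uv)
P=np.array([ray("top",u,v,0.036)[:2] for u,v in uv]);m=np.polyfit(P[:,1],P[:,0],1)
for _ in range(5):
    r=abs(P[:,0]-np.polyval(m,P[:,1]));ok=r<.004;m=np.polyfit(P[ok,1],P[ok,0],1)
print("upper",-np.arctan(m[0]),ok.sum(),m)
b=ray("top",263,201,.05)
print(inc([.50,-.006,.2],-.316))
E
```

```text
bright->dark [-0.06490114  0.71671022] yaw 0.06481024775794625 57 [np.float64(113.45175438596492), np.float64(113.61153846153846), np.float64(112.90728476821192), np.float64(112.49130434782609), np.float64(112.6218487394958)] x at y=.1 0.7102201048720025
dark->bench [-0.06646247  0.7189613 ] yaw 0.06636486966897406 57 [np.float64(119.6470588235294), np.float64(119.15), np.float64(118.77472527472527), np.float64(118.60479041916167), np.float64(118.14516129032258)] x at y=.1 0.712315049339863
upper 0.014573313637275577 54 [-0.01457435  0.73506842]
(array([-502. , -477.7,   14.5]), array([-0.   ,  0.001, -0.967]))
```

Request:
send_rows(
  increments=[
    {"x":-60,"y":-57,"wz":-0.12},
    {"x":-120,"y":-114,"wz":-0.23},
    {"x":-180,"y":-171,"wz":-0.35},
    {"x":-240,"y":-228,"wz":-0.46},
    {"x":-300,"y":-285,"wz":-0.58},
    {"x":-360,"y":-342,"wz":-0.7},
    {"x":-420,"y":-400,"wz":-0.82},
    {"x":-470,"y":-447,"wz":-0.92},
    {"x":-502,"y":-478,"z":40,"wz":-0.967},
    {"x":-502,"y":-478,"z":80,"wz":-0.967},
    {"x":-502,"y":-478,"z":80,"wz":-0.967},
    {"x":-502,"y":-478,"z":80,"wz":-0.967},
    {"x":-502,"y":-478,"z":80,"wz":-0.967},
    {"x":-502,"y":-478,"z":80,"wz":-0.967},
    {"x":-502,"y":-478,"z":80,"wz":-0.967},
  ],
  gripper=0.13,
  newtons=20,
)

```text
$.increments[0]: bad value
```

Run:
```python
from h import *
s=robot.observe();print(s['time'],s['tool_pos'],s['orientation'],s['grip_width'],s['wrist_force'],s['q'])
print(inc([.501,-.006,.012],-.316))
crop(cams.capture("wrist"),0,0,560,420,1,"w1.png")
crop(cams.capture("side"),120,120,400,300,2.8,"s1.png")
```

```text
0.2 [ 0.18434499 -0.62294543  0.21401884] [ 3.14153342e+00  1.05527045e-03 -1.28310860e+00] 0.09144119772830667 [ 0.33205021 -0.37511102 -0.17438943] [ 1.24000017  0.46802845 -0.0115938   1.60325594  0.00596096  1.07139973
 -0.05631571]
(array([-501.5, -478.7,  202.5]), array([-0.   ,  0.001, -0.967]))
```

View pics/w1.png

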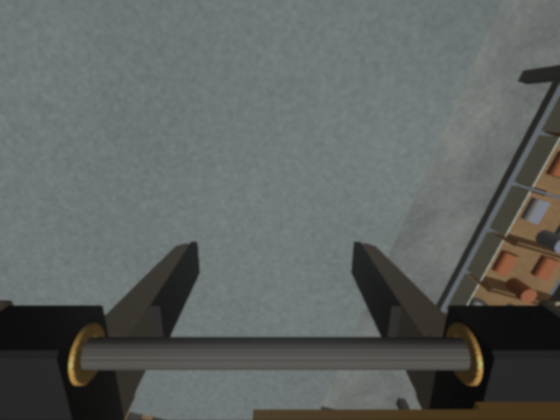

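View pics/s1.png

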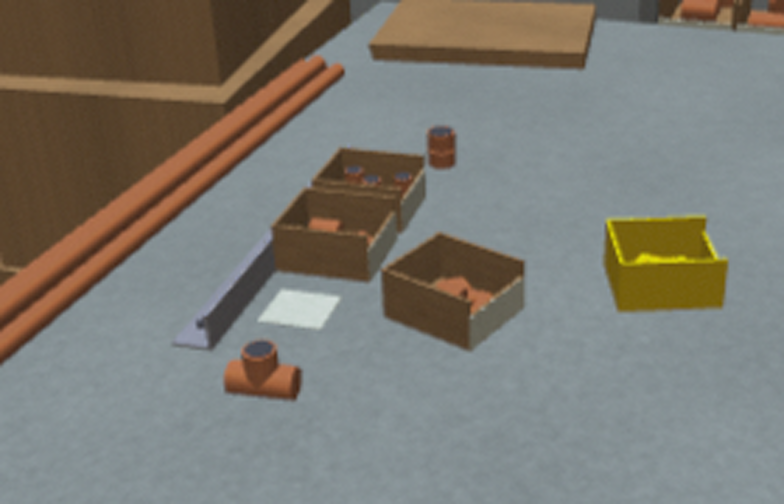

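The wrist picture shows bare bench. The side picture shows the brown bin with its white front toward the robot, crop (460,295). The move was refused, so I'll resend it with smaller steps and all six keys in each row.

Request:
send_rows(
  increments=[
    {"x":-40,"y":-38,"z":0,"wx":0,"wy":0,"wz":-0.08},
    {"x":-80,"y":-76,"z":0,"wx":0,"wy":0,"wz":-0.16},
    {"x":-120,"y":-114,"z":0,"wx":0,"wy":0,"wz":-0.24},
    {"x":-160,"y":-152,"z":0,"wx":0,"wy":0,"wz":-0.32},
    {"x":-200,"y":-190,"z":0,"wx":0,"wy":0,"wz":-0.4},
    {"x":-240,"y":-228,"z":0,"wx":0,"wy":0,"wz":-0.48},
    {"x":-280,"y":-266,"z":0,"wx":0,"wy":0,"wz":-0.56},
    {"x":-320,"y":-304,"z":0,"wx":0,"wy":0,"wz":-0.64},
    {"x":-360,"y":-342,"z":0,"wx":0,"wy":0,"wz":-0.72},
    {"x":-400,"y":-380,"z":0,"wx":0,"wy":0,"wz":-0.8},
    {"x":-440,"y":-418,"z":0,"wx":0,"wy":0,"wz":-0.88},
    {"x":-480,"y":-456,"z":0,"wx":0,"wy":0,"wz":-0.94},
    {"x":-502,"y":-478,"z":40,"wx":0,"wy":0,"wz":-0.967},
    {"x":-502,"y":-478,"z":80,"wx":0,"wy":0,"wz":-0.967},
    {"x":-502,"y":-478,"z":80,"wx":0,"wy":0,"wz":-0.967},
    {"x":-502,"y":-478,"z":80,"wx":0,"wy":0,"wz":-0.967},
  ],
  gripper=0.13,
  newtons=20,
)

```text
time: 2.3
tool_pos: [0.5011, -0.0066, 0.1358]
orientation: [-3.141, -0.001, -0.317]
wrist_force: [-0.3, -0.1, 0.4]
grip_width: 0.0401
```

Run:
```python
from h import *
s=robot.observe();print(s['time'],s['tool_pos'],s['orientation'],s['grip_width'],s['wrist_force'],s['q'])
print(inc([.501,-.006,.012],-.316))
crop(cams.capture("wrist"),0,0,560,420,1,"w2.png")
crop(cams.capture("side"),120,120,400,300,2.8,"s2.png")
```

```text
2.3 [ 0.50110059 -0.00658427  0.13575237] [-3.14135808e+00 -1.45325083e-03 -3.16722715e-01] 0.040087830556564265 [-0.26127569 -0.11899716  0.36910026] [ 0.39023382  0.38338213 -0.53129633  2.00447951  0.26311543  0.81849573
 -0.60723143]
(array([ -0.5,  -0.5, 123.8]), array([-0.   , -0.001, -0.001]))
```

View pics/w2.png

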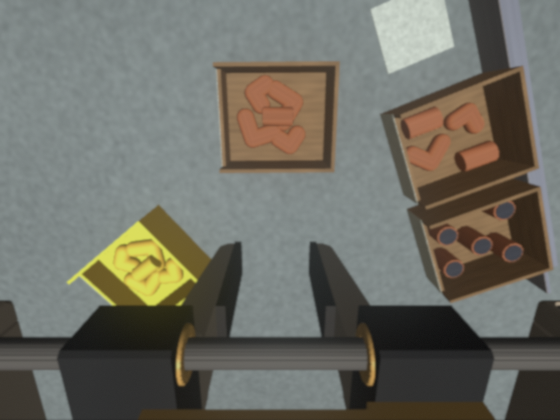

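View pics/s2.png

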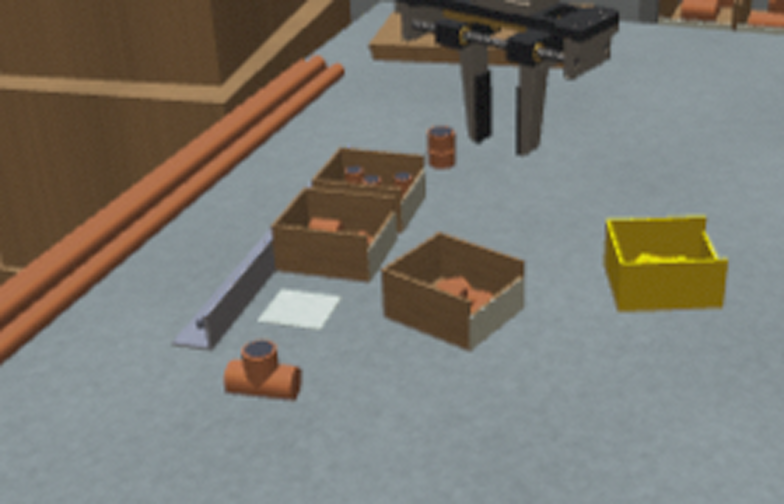

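The wrist view shows the bin squared to the tool, with its right rim horizontal at v≈171. The yellow box stays to the left at (140,255). I'll lower the hand beside the bin.

Request:
send_rows(
  increments=[
    {"x":0,"y":0,"z":40,"wx":0,"wy":0,"wz":0},
    {"x":0,"y":0,"z":80,"wx":0,"wy":0,"wz":0},
    {"x":0,"y":0,"z":115,"wx":0,"wy":0,"wz":0},
    {"x":0,"y":0,"z":124,"wx":0,"wy":0,"wz":0},
    {"x":0,"y":0,"z":124,"wx":0,"wy":0,"wz":0},
  ],
)

```text
time: 3.02
tool_pos: [0.5011, -0.0064, 0.0115]
orientation: [-3.141, -0.001, -0.316]
wrist_force: [-0.6, 0.1, 0.5]
grip_width: 0.0395
```

Run:
```python
from h import *
s=robot.observe();print(s['time'],s['tool_pos'],s['orientation'],s['wrist_force'])
print(inc([.5089,.0172,.012],-.316),inc([.530,.039,.012],.063))
crop(cams.capture("wrist"),0,0,560,420,1,"w3.png")
```

```text
3.025 [ 0.50114095 -0.00639164  0.0114905 ] [-3.14136094e+00 -1.23191042e-03 -3.16385858e-01] [-0.5781962   0.05591529  0.47296407]
(array([  0. , -24.8,  -0.5]), array([-0.   , -0.001, -0.   ])) (array([ 13.3, -52.1,  -0.5]), array([ 0.   , -0.001, -0.379]))
```

View pics/w3.png

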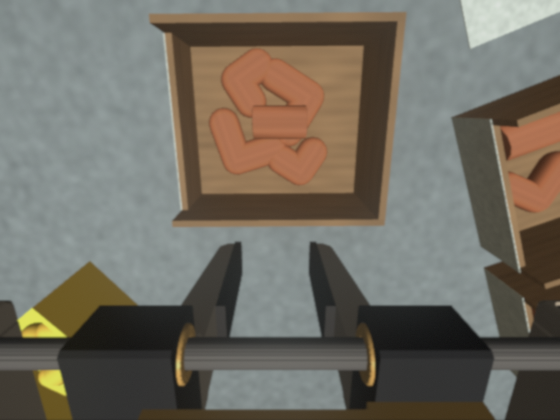

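The fingers stand beside the bin's right wall, which is centred on u≈278. Now the arcing push.

Request:
send_rows(
  increments=[
    {"x":0,"y":-12,"z":0,"wx":0,"wy":0,"wz":0},
    {"x":0,"y":-20,"z":0,"wx":0,"wy":0,"wz":0},
    {"x":0,"y":-24,"z":0,"wx":0,"wy":0,"wz":0},
    {"x":1,"y":-26,"z":0,"wx":0,"wy":0,"wz":-0.02},
    {"x":2,"y":-28,"z":0,"wx":0,"wy":0,"wz":-0.05},
    {"x":3,"y":-30,"z":0,"wx":0,"wy":0,"wz":-0.08},
    {"x":4,"y":-32,"z":0,"wx":0,"wy":0,"wz":-0.11},
    {"x":5,"y":-34,"z":0,"wx":0,"wy":0,"wz":-0.14},
    {"x":6,"y":-36,"z":0,"wx":0,"wy":0,"wz":-0.17},
    {"x":7,"y":-38,"z":0,"wx":0,"wy":0,"wz":-0.2},
    {"x":8,"y":-40,"z":0,"wx":0,"wy":0,"wz":-0.23},
    {"x":9,"y":-43,"z":0,"wx":0,"wy":0,"wz":-0.26},
    {"x":10,"y":-45,"z":0,"wx":0,"wy":0,"wz":-0.29},
    {"x":11,"y":-47,"z":0,"wx":0,"wy":0,"wz":-0.32},
    {"x":12,"y":-49,"z":0,"wx":0,"wy":0,"wz":-0.345},
    {"x":13,"y":-51,"z":0,"wx":0,"wy":0,"wz":-0.37},
    {"x":13,"y":-52,"z":0,"wx":0,"wy":0,"wz":-0.38},
    {"x":13,"y":-52,"z":0,"wx":0,"wy":0,"wz":-0.38},
  ],
)

```text
time: 5.32
tool_pos: [0.529, 0.0394, 0.0105]
orientation: [-3.141, -0.0, 0.064]
wrist_force: [0.4, -2.5, 1.3]
grip_width: 0.0403
```

```bash
cat >> h.py <<'E'
def bins(im):
    hsv=cv2.cvtColor(im,cv2.COLOR_RGB2HSV)
    br=(hsv[...,1]>80)&((hsv[...,0]<20)); br=cv2.morphologyEx(br.astype(np.uint8),cv2.MORPH_CLOSE,np.ones((5,5)))
    br[:95]=0; br[:,:160]=0; br[:,430:]=0
    for c in blobs(im,br,100):
        r=cv2.minAreaRect(c); b=cv2.boxPoints(r); print(np.round(r[0],1),np.round(r[1],1),round(r[2],1),np.round([ray("top",u,v,.05)[:2]for u,v in b],4).tolist())
E
python3 - <<'E'
from h import *
s=robot.observe();print(s['time'],s['tool_pos'],s['orientation'],s['wrist_force'])
im=cams.capture("top");crop(im,170,90,430,250,3,"t4.png");bins(im)
crop(cams.capture("wrist"),0,0,560,420,1,"w4.png")
E
```

```text
5.325 [0.52899039 0.03942044 0.01049167] [-3.14119309e+00 -2.90715673e-04  6.43833314e-02] [ 0.44876544 -2.47097858  1.27405257]
[246.4 199.5] [48.6 35.2] 87.0 [[0.5714, 0.1366], [0.5773, 0.0682], [0.481, 0.0604], [0.4756, 0.1275]]
[186.4 149.1] [28.3 12.8] 86.2 [[0.6518, 0.236], [0.6545, 0.2109], [0.5964, 0.2039], [0.5938, 0.2287]]
[345.9 131.6] [46.  43.2] 88.1 [[0.7173, -0.0509], [0.7236, -0.139], [0.6262, -0.1409], [0.6203, -0.0544]]
```

View pics/t4.png

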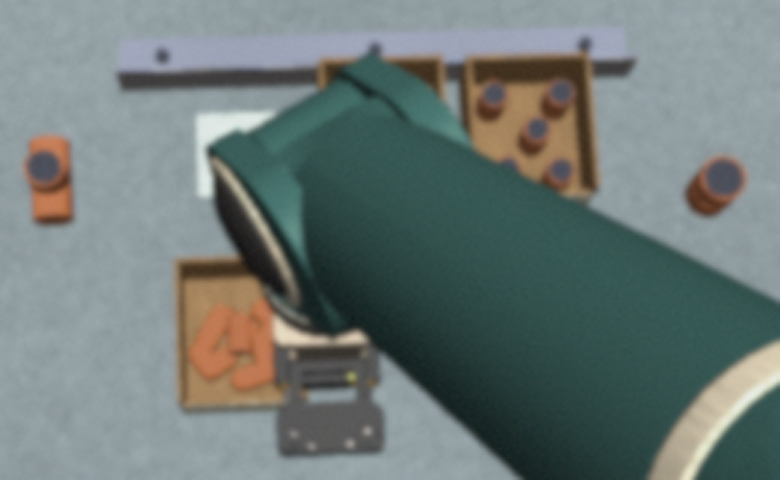

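View pics/w4.png

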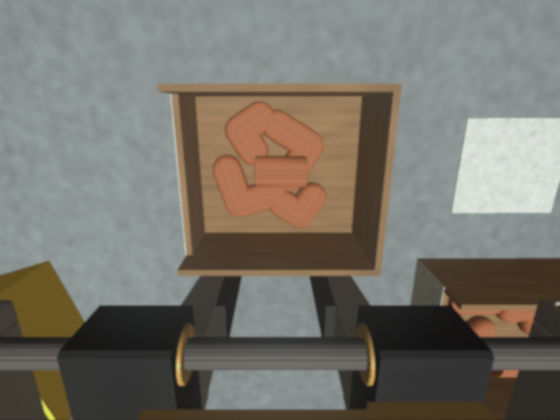

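The bin is now square to the row and lined up with the card: its left rim in the top view is within 1 mm of where I wanted it. Next I back off, lift, and re-orient the hand to the front.

Run:
```python
from h import *
print(inc([.455,.0863,.13],.064-np.pi/2))
print([ray("top",u,v,.05)[:2].round(3) for u,v in((285,272),(325,260),(343,304))])
```

```text
(array([ -70.7,  -51.6, -119.5]), array([-1.000e-03,  0.000e+00,  1.571e+00]))
[array([0.388, 0.02 ]), array([ 0.412, -0.055]), array([ 0.331, -0.089])]
```

Request:
send_rows(
  increments=[
    {"x":0,"y":20,"z":0,"wx":0,"wy":0,"wz":0},
    {"x":0,"y":40,"z":-10,"wx":0,"wy":0,"wz":0},
    {"x":0,"y":40,"z":-60,"wx":0,"wy":0,"wz":0},
    {"x":0,"y":40,"z":-120,"wx":0,"wy":0,"wz":0},
    {"x":0,"y":40,"z":-120,"wx":0,"wy":0,"wz":0},
  ],
)

```text
time: 6.05
tool_pos: [0.5344, 0.0007, 0.1347]
orientation: [-3.142, -0.009, 0.065]
wrist_force: [-0.3, -0.2, -1.2]
grip_width: 0.0402
```

Run:
```python
from h import *
s=robot.observe();print(s['time'],s['tool_pos'],s['orientation'],s['wrist_force'])
print(inc([.455,.0863,.13],.064-np.pi/2))
```

```text
6.05 [0.53437675 0.00066817 0.13469021] [-3.14152322 -0.00867713  0.06477964] [-0.29843928 -0.19615866 -1.18583016]
(array([-73.7, -90.6,   4.1]), array([-0.007, -0.007,  1.572]))
```

Request:
send_rows(
  increments=[
    {"x":-10,"y":-9,"z":0,"wx":0,"wy":0,"wz":0.16},
    {"x":-18,"y":-20,"z":0,"wx":0,"wy":0,"wz":0.33},
    {"x":-26,"y":-30,"z":0,"wx":0,"wy":0,"wz":0.5},
    {"x":-34,"y":-40,"z":0,"wx":0,"wy":0,"wz":0.66},
    {"x":-42,"y":-50,"z":0,"wx":0,"wy":0,"wz":0.83},
    {"x":-50,"y":-60,"z":0,"wx":0,"wy":0,"wz":1.0},
    {"x":-58,"y":-70,"z":0,"wx":0,"wy":0,"wz":1.16},
    {"x":-66,"y":-80,"z":0,"wx":0,"wy":0,"wz":1.33},
    {"x":-73,"y":-90,"z":0,"wx":0,"wy":0,"wz":1.5},
    {"x":-74,"y":-91,"z":0,"wx":0,"wy":0,"wz":1.571},
    {"x":-74,"y":-91,"z":0,"wx":0,"wy":0,"wz":1.571},
    {"x":-74,"y":-91,"z":0,"wx":0,"wy":0,"wz":1.571},
  ],
)

```text
time: 7.55
tool_pos: [0.4514, 0.0854, 0.13]
orientation: [3.141, 0.0, -1.506]
wrist_force: [-0.2, -0.8, -0.3]
grip_width: 0.0397
```

Run:
```python
from h import *
s=robot.observe();print(s['time'],s['tool_pos'],s['orientation'],s['wrist_force'],s['q'])
print(inc([.455,.0863,.010],.064-np.pi/2))
im=cams.capture("top");crop(im,170,90,430,250,3,"t5.png");bins(im)
crop(cams.capture("wrist"),0,0,560,420,1,"w5.png")
```

```text
7.55 [0.45140711 0.08543361 0.1300138 ] [ 3.14066774e+00  1.30106312e-04 -1.50554690e+00] [-0.23928332 -0.79425971 -0.29553422] [ 0.05092407  0.29837535 -0.35617222  2.1090902   0.14912398  0.75830333
 -1.90501281]
(array([ -0.6,  -3.8, 120. ]), array([0.001, 0.   , 0.001]))
[186.3 148.9] [28.  12.9] 86.2 [[0.6518, 0.2361], [0.6545, 0.2109], [0.5971, 0.204], [0.5945, 0.2289]]
[297.1 132.3] [46.7 41.3] 88.0 [[0.713, 0.046], [0.7192, -0.0374], [0.6207, -0.0414], [0.6151, 0.0404]]
[345.9 131.6] [46.  43.3] 88.2 [[0.7174, -0.0509], [0.7237, -0.1392], [0.6261, -0.141], [0.6203, -0.0543]]
```

View pics/t5.png

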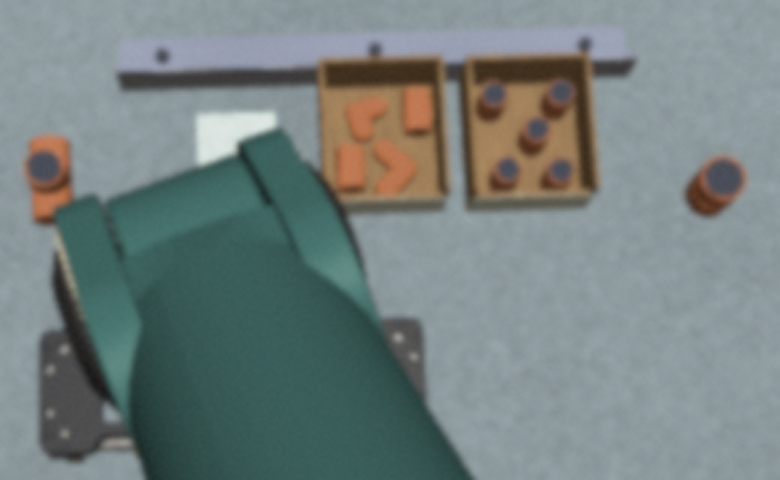

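View pics/w5.png

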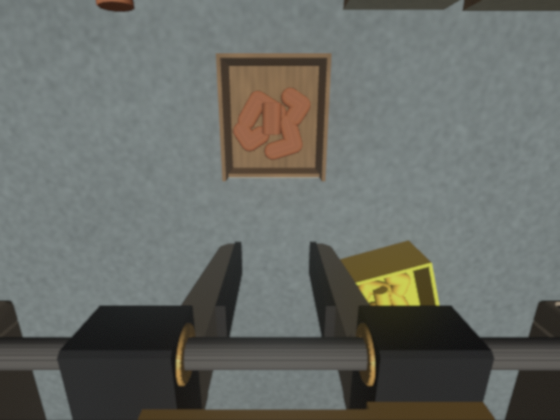

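The bin is centred ahead of the fingers (wrist u≈274, cx=275) and square. The tee at (115,3) and both neighbours are undisturbed. I'll lower the hand and push most of the way.

Request:
send_rows(
  increments=[
    {"x":0,"y":0,"z":45,"wx":0,"wy":0,"wz":0},
    {"x":0,"y":0,"z":90,"wx":0,"wy":0,"wz":0},
    {"x":0,"y":0,"z":119,"wx":0,"wy":0,"wz":0},
    {"x":0,"y":0,"z":119,"wx":0,"wy":0,"wz":0},
    {"x":0,"y":-10,"z":119,"wx":0,"wy":0,"wz":0},
    {"x":0,"y":-18,"z":119,"wx":0,"wy":0,"wz":0},
    {"x":0,"y":-26,"z":119,"wx":0,"wy":0,"wz":0},
    {"x":0,"y":-34,"z":119,"wx":0,"wy":0,"wz":0},
    {"x":0,"y":-42,"z":119,"wx":0,"wy":0,"wz":0},
    {"x":0,"y":-50,"z":119,"wx":0,"wy":0,"wz":0},
    {"x":0,"y":-58,"z":119,"wx":0,"wy":0,"wz":0},
    {"x":0,"y":-64,"z":119,"wx":0,"wy":0,"wz":0},
    {"x":0,"y":-64,"z":119,"wx":0,"wy":0,"wz":0},
  ],
)

```text
time: 9.28
tool_pos: [0.5171, 0.0895, 0.0116]
orientation: [-3.139, 0.001, -1.507]
wrist_force: [0.1, -0.0, 0.1]
grip_width: 0.04
```

Run:
```python
from h import *
s=robot.observe();print(s['time'],s['tool_pos'],s['orientation'],s['wrist_force'])
print(inc([.6061,.0958,.010],.064-np.pi/2))
crop(cams.capture("wrist"),0,0,560,420,1,"w6.png")
crop(cams.capture("side"),120,120,400,300,2.8,"s6.png")
```

```text
9.275 [0.51711638 0.08951165 0.01161393] [-3.13926655e+00  5.40893935e-04 -1.50734203e+00] [ 0.13403511 -0.02358601  0.10831013]
(array([ -0.6, -89.2,   1.8]), array([-0.002,  0.001, -0.001]))
```

View pics/w6.png

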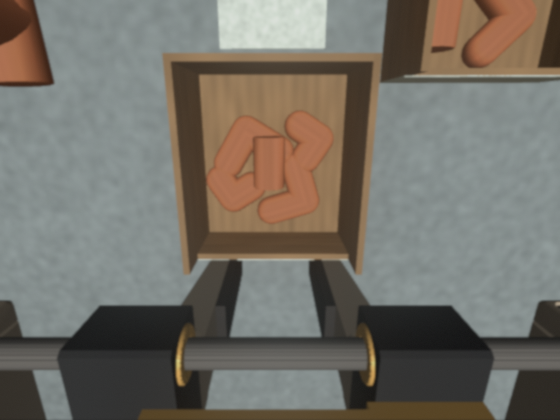

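View pics/s6.png

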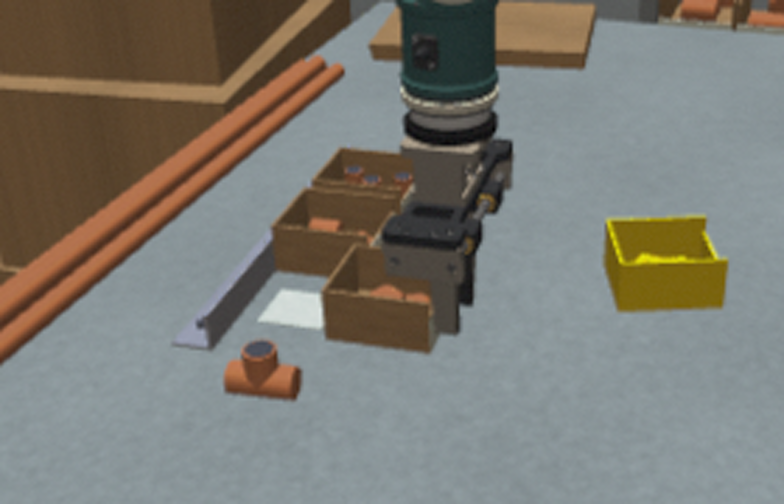

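The bin is square and centred on the card (bin u≈273, card u≈272), with clear gaps to neighbour a and the tee. I'll continue, stopping just short of home.

Request:
send_rows(
  increments=[
    {"x":0,"y":-8,"z":0,"wx":0,"wy":0,"wz":0},
    {"x":0,"y":-16,"z":0,"wx":0,"wy":0,"wz":0},
    {"x":0,"y":-24,"z":0,"wx":0,"wy":0,"wz":0},
    {"x":0,"y":-32,"z":0,"wx":0,"wy":0,"wz":0},
    {"x":0,"y":-40,"z":0,"wx":0,"wy":0,"wz":0},
    {"x":0,"y":-48,"z":0,"wx":0,"wy":0,"wz":0},
    {"x":0,"y":-56,"z":0,"wx":0,"wy":0,"wz":0},
    {"x":0,"y":-64,"z":0,"wx":0,"wy":0,"wz":0},
    {"x":0,"y":-72,"z":0,"wx":0,"wy":0,"wz":0},
    {"x":0,"y":-78,"z":0,"wx":0,"wy":0,"wz":0},
    {"x":0,"y":-82,"z":0,"wx":0,"wy":0,"wz":0},
    {"x":0,"y":-82,"z":0,"wx":0,"wy":0,"wz":0},
  ],
)

```text
time: 10.88
tool_pos: [0.5983, 0.0946, 0.0117]
orientation: [-3.14, 0.0, -1.507]
wrist_force: [0.3, -0.1, -0.5]
grip_width: 0.0401
```

Run:
```python
from h import *
s=robot.observe();print(s['time'],s['tool_pos'],s['orientation'],s['wrist_force'])
print(inc([.6061,.0958,.010],.064-np.pi/2))
crop(cams.capture("wrist"),0,0,560,420,1,"w7.png")
crop(cams.capture("side"),120,120,400,300,2.8,"s7.png")
```

```text
10.875 [0.59826539 0.09461202 0.01167854] [-3.14020507e+00  1.88239271e-04 -1.50719730e+00] [ 0.26901737 -0.10592557 -0.45157884]
(array([-0.7, -7.9,  1.7]), array([-0.001,  0.   , -0.   ]))
```

View pics/w7.png

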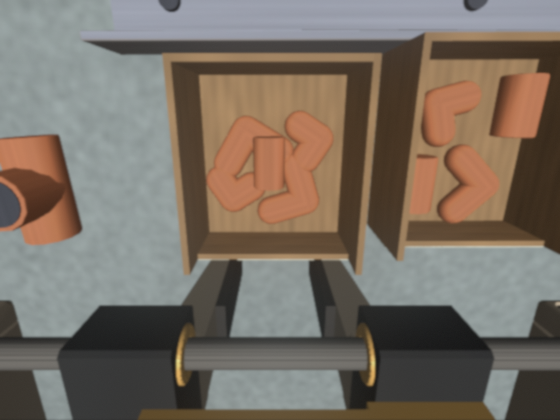

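View pics/s7.png

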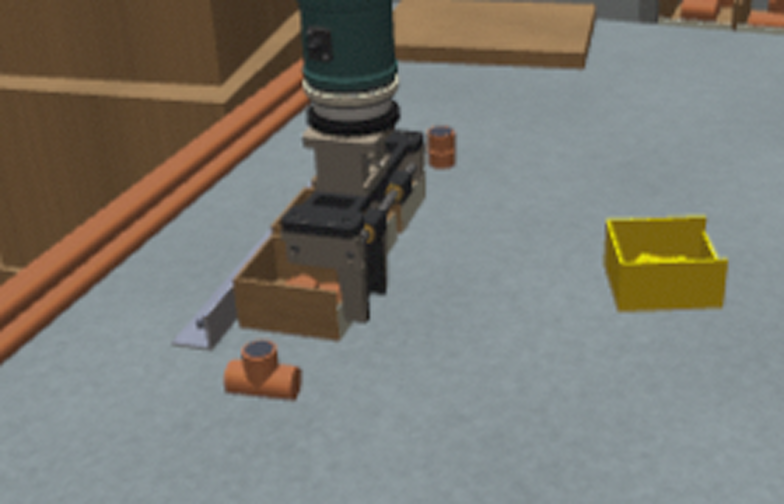

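The bin is square and about 7–8 mm short: its front rim is at v≈257 against the neighbour's ≈247. I'll creep forward and watch the force.

Request:
send_rows(
  increments=[
    {"x":0,"y":-2,"z":0,"wx":0,"wy":0,"wz":0},
    {"x":0,"y":-4,"z":0,"wx":0,"wy":0,"wz":0},
    {"x":0,"y":-6,"z":0,"wx":0,"wy":0,"wz":0},
    {"x":0,"y":-6,"z":0,"wx":0,"wy":0,"wz":0},
  ],
)

```text
time: 11.48
tool_pos: [0.6037, 0.095, 0.0116]
orientation: [-3.141, 0.0, -1.507]
wrist_force: [-3.0, 0.9, 2.1]
grip_width: 0.0401
```

Request:
send_rows(
  increments=[
    {"x":0,"y":-1,"z":0,"wx":0,"wy":0,"wz":0},
    {"x":0,"y":-2,"z":0,"wx":0,"wy":0,"wz":0},
    {"x":0,"y":-2,"z":0,"wx":0,"wy":0,"wz":0},
  ],
)

```text
time: 11.85
tool_pos: [0.6053, 0.0951, 0.0115]
orientation: [3.141, -0.0, -1.507]
wrist_force: [-4.5, 0.2, 3.6]
grip_width: 0.0401
```

Request:
send_rows(
  increments=[
    {"x":0,"y":-1,"z":0,"wx":0,"wy":0,"wz":0},
    {"x":0,"y":-1,"z":0,"wx":0,"wy":0,"wz":0},
  ],
)

```text
time: 12.1
tool_pos: [0.6054, 0.0951, 0.0114]
orientation: [3.139, -0.0, -1.507]
wrist_force: [-7.0, 0.5, 5.1]
grip_width: 0.0403
```

Request:
send_rows(
  increments=[
    {"x":0,"y":-1,"z":0,"wx":0,"wy":0,"wz":0},
    {"x":0,"y":-1,"z":0,"wx":0,"wy":0,"wz":0},
  ],
)

```text
time: 12.35
tool_pos: [0.6053, 0.0951, 0.0113]
orientation: [3.137, -0.001, -1.507]
wrist_force: [-8.1, -1.2, 7.9]
grip_width: 0.0402
```

Run:
```python
from h import *
crop(cams.capture("wrist"),0,0,560,420,1,"w8.png")
```

```text
(no output)
```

View pics/w8.png

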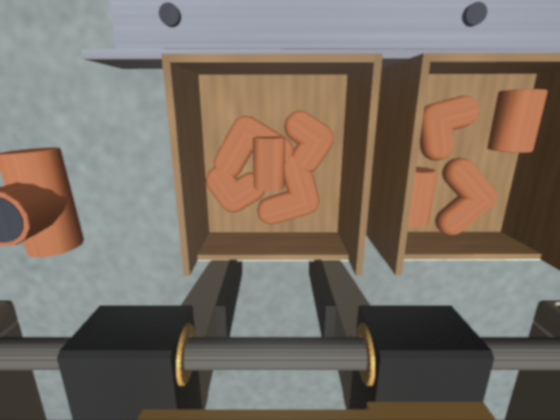

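The force rose while the tool stalled, and the bin's front rim is level with the neighbour's (both v≈258). It is home against the stop. I'll retreat and check.

Request:
send_rows(
  increments=[
    {"x":0,"y":5,"z":0,"wx":0,"wy":0,"wz":0},
    {"x":0,"y":20,"z":0,"wx":0,"wy":0,"wz":0},
    {"x":0,"y":50,"z":0,"wx":0,"wy":0,"wz":0},
    {"x":0,"y":70,"z":-40,"wx":0,"wy":0,"wz":0},
    {"x":0,"y":80,"z":-95,"wx":0,"wy":0,"wz":0},
    {"x":0,"y":90,"z":-150,"wx":0,"wy":0,"wz":0},
    {"x":45,"y":90,"z":-180,"wx":0,"wy":0,"wz":0},
    {"x":100,"y":90,"z":-190,"wx":0,"wy":0,"wz":0},
    {"x":155,"y":90,"z":-190,"wx":0,"wy":0,"wz":0},
    {"x":210,"y":90,"z":-190,"wx":0,"wy":0,"wz":0},
    {"x":265,"y":90,"z":-190,"wx":0,"wy":0,"wz":0},
    {"x":320,"y":90,"z":-190,"wx":0,"wy":0,"wz":0},
    {"x":370,"y":90,"z":-190,"wx":0,"wy":0,"wz":0},
    {"x":370,"y":90,"z":-190,"wx":0,"wy":0,"wz":0},
    {"x":370,"y":90,"z":-190,"wx":0,"wy":0,"wz":0},
  ],
)

```text
time: 14.28
tool_pos: [0.5418, -0.2794, 0.2016]
orientation: [-3.14, -0.0, -1.507]
wrist_force: [-0.5, 0.2, -0.2]
grip_width: 0.0398
```

Run:
```python
from h import *
s=robot.observe();print(s['time'],s['tool_pos'],s['wrist_force'])
im=cams.capture("top");crop(im,170,90,430,250,3,"t9.png");bins(im)
```

```text
14.275 [ 0.54175978 -0.27944453  0.20155726] [-0.53904277  0.238947   -0.2446601 ]
[186.5 149. ] [28. 13.] 90.0 [[0.6527, 0.2341], [0.6536, 0.2086], [0.596, 0.2053], [0.5952, 0.2305]]
[247. 134.] [46. 42.] 90.0 [[0.7065, 0.1457], [0.7095, 0.0614], [0.613, 0.0588], [0.6103, 0.1414]]
[297.6 132.2] [46.7 42.1] 88.0 [[0.7131, 0.0459], [0.7193, -0.0392], [0.6208, -0.0431], [0.6151, 0.0404]]
[346.  131.6] [46.  43.3] 88.2 [[0.7174, -0.0509], [0.7237, -0.1393], [0.6261, -0.1411], [0.6203, -0.0544]]
```

View pics/t9.png

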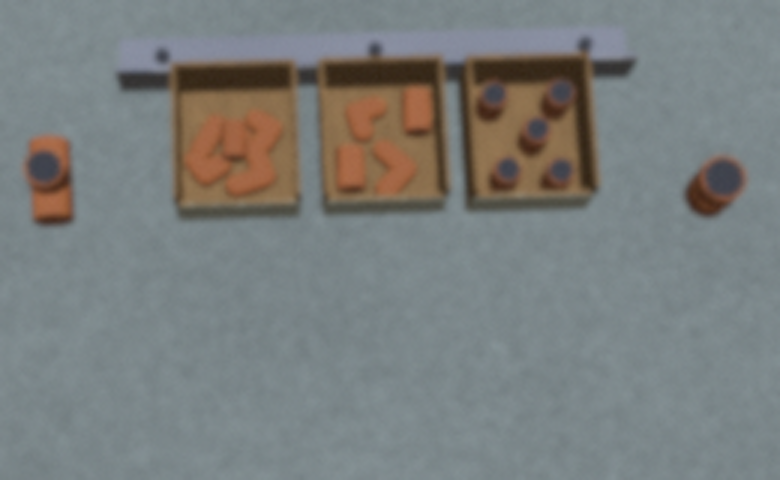

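```bash
python3 -c "
from station import robot
print(robot.sign_off())"
```

```text
the job is handed in; nothing more can be done
None
```

The pulled-out carton is back in the empty left place, against the stop and square with the row. I handed the job in at about 14 s, and it returned no verdict.

**What I did:** I pushed the carton's right side wall with both fingers to square it and line it up with the card. Then I pushed its front straight in, at about 11 mm height, until the tool stalled at about 8 N. The hand backed out and was clear before I handed in.

**Last checks, from the top view:**
- **Sideways:** the carton's centre is about 101 mm from neighbour a, against the 100 mm spacing.
- **Against the stop:** its depth matches the line of the two neighbours to about 1 mm. In the wrist view its front was also level with neighbour a's.
- **Square:** it looks square by eye. The rectangle fit gave about 0.03 rad against 0.065 rad for the stop, but that fit is only good to a pixel. The tool pressing it flush read 0.064 rad.
- **Others left alone:** the tee and both neighbours measured the same as at the start, to within a pixel. The coupling was checked only by eye and looks unmoved.

One move call early on was refused for a bad row value, so I resent it with smaller steps. It had no effect on the scene.

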